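Offer up the taller kiln post to its shoe

ROBOT

A 6-joint arm with a two-finger parallel gripper is mounted at the origin on a cart in front of the work surface, level with it; the furniture and walls round the work are solid. World frame = base frame: x ahead of the robot, y to its left, z up, the work surface at z = 0. Lengths are in m, angles in rad, forces in N, time in s.
With the tool pointing down it reaches from about 0.3 to 1 m from the base axis. Payload 5.1 kg.
Tool frame: the origin (TCP) lies at the very end of the fingers, on their centre line; the grasp point (between the pads) lies 19 mm behind it; z points along the fingers, y is the line along which they close (so a half turn about z gives the same grasp; the last joint's range is limited). The gripper opens to 95 mm and grips with 3 to 60 N. Pads are 20 mm wide; open, the fingers measure 119 mm over their backs; the gripper's body (75 mm by 180 mm) begins 59 mm behind the grasp point.
Start: joints at [1.145, 0.124, 1.65, -0, 1.367, -0.083], TCP at [0.219, 0.612, 0.215] pointing down, gripper open.
Joint ranges: [-2.61, 2.61], [-1.02, 2.33], [0.03, 2.71], [-1.35, 4.49], [0.32, 2.68], [-2.91, 2.91]. Speed limits (rad/s): [2.57, 2.57, 3.14, 3.14, 3.14, 3.14].

INTERFACE

Orientations are given as a unit quaternion [x, y, z, w].
In Python, from rig import r gives the robot as it stands.
- The arm moves only by the shell command python3 -m jog 'ROWS' [FORCE]. ROWS is JSON, a list of rows, each an object of numbers: "fingers": the opening, from 0 (shut) to 1 (fully open); "dx", "dy", "dz": the shift along the tool's x, y, z normalised to -1 to 1, where 1 is 80 cm; "turn": the turn about the tool's z normalised to -1 to 1, where 1 is 180 degrees. A call has 1 to 8 rows; each row is the pose to reach, as a shift and turn from the pose commanded when the call began, along the tool's axes at that moment, turning the shorter way round; what a row does not reach only later rows make up. A row lasts 1/12 s, in which the tool goes at most 41.7 mm and 7.16 degrees, less where a joint would pass 70% of its speed; a pose out of reach is approached as far as the arm can. A call with a number of a shift or a turn outside -1 to 1 is refused whole. A call with a gripper value outside its range is refused whole. The fingers move at their own pace and stop on an object; FORCE is the grip in N (left out, the last holds). Time passes only in rows, so rows that repeat a pose let the fingers close. It gives the time, the measured TCP pose, the force, the opening and the grip force at its end, in the units of the state.
- r.get_obs(): the state, without advancing time (a new reading comes with each control period).
- r.get_image(name): name is "side" or "top" or "wrist"; returns a dict with "img" (400x640x3 uint8, red, green, blue), "range_z" (400x640 float32, m along the optical axis (not along the pixel's ray), 0 where there is no reading), "fx", "fy", "cx", "cy" (pixels), "distortion" ([k1, k2, p1, p2, k3] as OpenCV has them; the pictures are not rectified), "rvec" (rotation vector, rad) and "tvec" (3), from world to camera coordinates, as OpenCV has them; the wrist camera has in their place "T_tool_cam" (4x4, takes a point from camera to tool coordinates, whose origin is the TCP and whose axes are the flange's). Camera axes: x right, y down, z forward; pixel columns grow to the right and rows downward; lengths in m; the calibration is good to about 2 mm. A picture is of the moment at which its call begins: read the wrist's pose just before it.
- r.finish_job(): hands the job in; it is judged then, once.
The state is a dict: "time_s": time; "qpos": joint angles; "joint_vel": joint speeds; "joint_efforts": joint torques, N m; "ee_pos": TCP position; "orientation": TCP orientation; "contact_force": force on the tool from outside, world axes, zero at the start; "torque": the same for the moment, N m; "finger_gap": finger opening in m; "gripper_force": force on a finger pad.
Only numpy, scipy, OpenCV 4.12 (cv2) and the standard library are available. Lean on these libraries where they do the work, as an engineer would, in place of code of your own. Each camera call takes 0.05 s, during which the arm holds its last target. There are 200 camera calls.

TASK

The short kiln post in the three-walled clay shoe on the kiln shelf is to be replaced by the tall one: first lift the short post out, stand it upright on the bare worktop clear of the shelf, and let go of it. Then lift the tall post over the wooden board of ware, its foot passing above that board, without the post touching the board or the ware and without disturbing any of the pots. Finish while still holding it, upright and still, centred over the empty shoe with its three corners over the shoe's three corners and its foot about 15 mm above the tops of the walls, never touching shelf or shoe, so that wadding can be pushed in underneath; do not set it down or let go.

Things in the scene. Friction and masses are not known exactly. Their poses are not given: they have to be found in the camera images.
- tall_post: Tall kiln post: buff clay prism, 38 x 42 mm in plan, 100 mm tall, 0.05 to 0.09 kg, standing on the worktop right of the ware board. Section: equilateral triangle with blunt corners; flat 30 mm face at x = +19 mm, one corner at x = -19, the others at y = +-20 near the flat face. Grips well along its x (38 mm). Origin: middle of that rectangle, on the underside; z up.
- tall_foot (a point): Centre of the triangle on the underside of the tall post (4 mm along the post's x from its origin); moves with the post, axes as the post's.
- tall_corner (a point): The blunt corner of the tall post on its underside, 19 mm along -x from its origin, 23 mm from tall_foot. The other two corners lie at 120 degrees either way round tall_foot.
- short_post: Short kiln post: same section and axes as the tall post (grip along x, 38 mm: flat face at x = +19, blunt corner at x = -19), 50 mm tall, 0.03 kg. It starts upright in the shoe, its underside 17 mm above the worktop, corners in the shoe's corners, 3 mm play. Origin: underside, middle of its 38 x 42 mm plan; z up.
- kiln_shelf: Kiln shelf: pale fixed slab 160 x 160 x 14 mm, on the left. Origin: its middle, underside; axes along its edges. In the middle a red-brown shoe: disc 80 mm across, 3 mm thick, with three straight walls (6 x 44 mm, open at the corners) forming a triangle, tops 24 mm above the worktop. One wall faces +x: a post standing in it has its x along the shelf's x, or turned 120 degrees either way.
- shoe_rim (a point): Centre of the shoe at the height of its wall tops, 24 mm above the worktop, above the origin of the kiln shelf; axes as the shelf's.
- bare_patch (a point): Middle of a patch of bare worktop, always free (about 50 mm all round), behind the kiln shelf: one good place for the short post. The table test kiln, over 0.33 m tall, stands left of it, from x = 0.62 on where y > 0.24.
- shoe_corner_a (a point): Corner of the shoe triangle, at the height of the wall tops, 23 mm from shoe_rim along the shelf's -x.
- shoe_corner_b (a point): Second corner of the shoe triangle, likewise 23 mm from shoe_rim, 120 degrees on (shelf +x, -y side).
- shoe_corner_c (a point): Third corner of the shoe triangle, likewise 23 mm from shoe_rim (shelf +x, +y side).
- ware_board: Wooden ware board, fixed, 350 x 110 mm, top 18 mm above the worktop, lying lengthwise away from the robot between the tall post and the kiln shelf. Origin: underside, middle; x along its length, y across. Three pots stand on it in a row, the highest 108 mm above the worktop.
- mug_pale: Pale bisque mug on the board, 70 x 98 x 90 mm with its handle (handle toward the mug's -y); not fastened. Origin: underside, middle of its outline; z up.
- mug_red: Reddish bisque mug on the board, same size and axes as the pale one; not fastened.
- bowl: Small bisque bowl on the board, 100 mm across, 46 mm tall; not fastened. Origin: underside, middle; z up.
There are look-alikes about, which are no part of the job. Leave any red look-alike of the tall_post alone.

How it is judged:
On the way, in this order (a step that is already met when the one before it is completed fails the run):
1. the short post stands upright on the worktop, clear of the kiln shelf, and has been let go (height (world z) of short_post between -0.01 and 0.008 m and angle between short_post's own z axis and vertical below 0.12 rad and horizontal distance between short_post and shoe_rim above 0.1 m and contact force between the fingers and short_post below 0.1 N and linear speed of short_post below 0.02 m/s), for 0.2 s.
2. the tall post is in the gripper above the ware board (height (world z) of tall_post above 0.03 m and contact force between the fingers and tall_post above 1 N and y of tall_post in the frame of ware_board between -0.055 and 0.055 m and x of tall_post in the frame of ware_board between -0.175 and 0.175 m), for 0.02 s.
At the end, for the whole second after the job is handed in: Tall post held still and upright (0.12 rad), foot 4 to 30 mm above the shoe walls, centre within 8 mm and a corner within 12 mm of the shoe's (any of 3 ways round), touching neither shelf nor short post; short post upright on the worktop, 0.10 m or more from the shoe, released, at rest (all of step 1 and contact force between the fingers and tall_post above 1 N and z of tall_foot in the frame of shoe_rim between 0.004 and 0.03 m and horizontal distance between tall_foot and shoe_rim below 0.008 m and (horizontal distance between tall_corner and shoe_corner_a below 0.012 m or horizontal distance between tall_corner and shoe_corner_b below 0.012 m or horizontal distance between tall_corner and shoe_corner_c below 0.012 m) and angle between tall_post's own z axis and vertical below 0.12 rad and linear speed of tall_post below 0.02 m/s and contact force between tall_post and kiln_shelf below 0.1 N and contact force between tall_post and short_post below 0.1 N); the arm keeps its last pose, push and grip.
It fails at once if a pot on the board is shoved more than 20 mm or tipped (distance of any of mug_pale, mug_red, bowl from where it was at the start of the episode above 0.02 m or angle between any of mug_pale, mug_red, bowl's own z axis and vertical above 0.25 rad).
It fails at once if the tall post touches the ware board or a pot (contact force between tall_post and mug_pale above 1 N or contact force between tall_post and mug_red above 1 N or contact force between tall_post and bowl above 1 N or contact force between tall_post and ware_board above 1 N).
It fails at once if the tall post touches the kiln shelf or its shoe (contact force between tall_post and kiln_shelf above 1 N).
It also fails if it takes over 64 s, if anything falls off the work surface, if the arm or the gripper's body presses on something with over 40 N, if the wrist force passes 120 N, or if a joint passes its speed limit or range.

## Working session

There is one attempt and no reset: what is moved stays moved. The work goes in short steps, Python scripts to look and compute and a shell command to move; the robot and the scene stay as the last step left them, time stands still between calls to the robot, and variables do not carry over. Pictures are saved under pics/ and viewed, at most 10 in all, crops included, and the job is handed in when it is done.

```bash
mkdir -p pics; cat > h.py <<'E'
import numpy as np,cv2
from rig import r
from scipy.spatial.transform import Rotation as R
def shot(n,f):
    o=r.get_obs(); d=r.get_image(n); cv2.imwrite('pics/'+f+'.png',d['img'][:,:,::-1]); 
    np.savez('pics/'+f+'.npz',ee=o['ee_pos'],q=o['orientation'],**d); return d
def load(f): return dict(np.load('pics/'+f+'.npz'))
def cloud(d,uv=None):
    "world points for pixels uv (N,2), or all pixels"
    K=np.array([[d['fx'],0,d['cx']],[0,d['fy'],d['cy']],[0,0,1]],float)
    if uv is None: uv=np.stack(np.meshgrid(np.arange(640),np.arange(400)),-1).reshape(-1,2)
    uv=np.asarray(uv); n=cv2.undistortPoints(uv.reshape(-1,1,2).astype(float),K,np.array(d['distortion'],float)).reshape(-1,2)
    z=d['range_z'][uv[:,1],uv[:,0]][:,None]; c=np.hstack([n*z,z])
    if 'rvec' in d:
        M=R.from_rotvec(np.ravel(d['rvec'])).as_matrix(); return (c-np.ravel(d['tvec']))@M
    T=d['T_tool_cam']; t=c@T[:3,:3].T+T[:3,3]
    return R.from_quat(d['q']).apply(t)+d['ee']
E
python3 - <<'E'
from h import *
print(r.get_obs())
for n in('top','side'): shot(n,n+'0')
E
```

```text
{'time_s': 0.0, 'qpos': array([ 1.14543253e+00,  1.24493957e-01,  1.65168514e+00, -3.65187076e-05,
        1.36748711e+00, -8.25920874e-02]), 'joint_vel': array([-0.00098122, -0.00064398, -0.00140687, -0.00066417, -0.00078751,
       -0.00066707]), 'joint_efforts': array([-1.45646231e-03, -4.17613542e+01, -3.59923446e+01,  7.72848492e-02,
        4.90566005e-02, -1.86446964e-04]), 'ee_pos': array([0.21822847, 0.6115838 , 0.21338768]), 'orientation': array([ 1.70544322e-01,  9.85349460e-01, -1.00800749e-03, -2.43190148e-04]), 'contact_force': array([-0.45867712,  0.34005244,  0.47027516]), 'torque': array([-0.05036364, -0.01906493, -0.01766443]), 'gripper_force': 0.0, 'finger_gap': 0.09529820989098786}
```

View pics/top0.png

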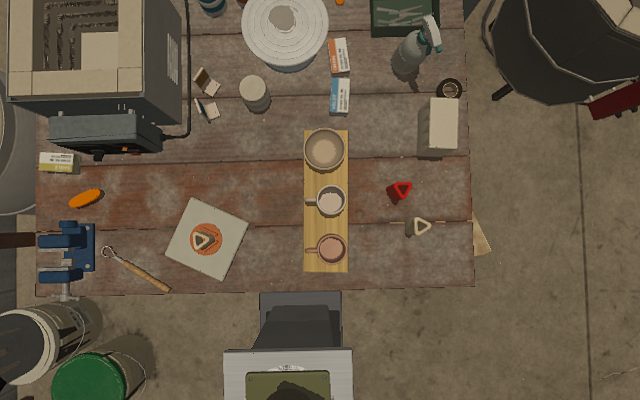

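View pics/side0.png

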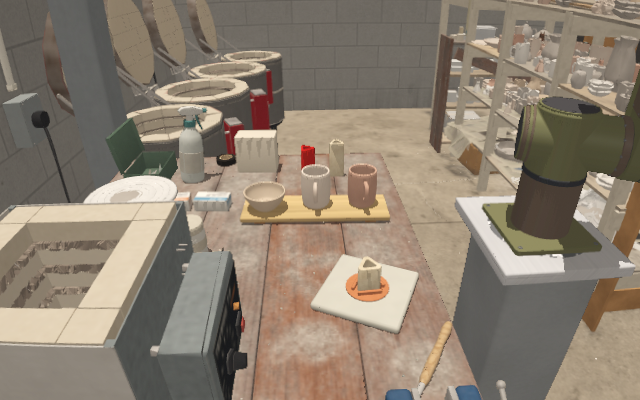

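The top view shows the shelf at about (207,238) with the short post at (202,239), and the board along u 304–348. The tall buff post top is at (421,226), the red look-alike at (402,188), and the bowl and mugs are at v 150, 200 and 248. The space behind the shelf is bare.

```bash
python3 - <<'E'
from h import *
d=load('top0'); P=cloud(d).reshape(400,640,3)
def reg(u0,u1,v0,v1,z0,z1,n):
    p=P[v0:v1,u0:u1].reshape(-1,3); m=(p[:,2]>z0)&(p[:,2]<z1); p=p[m]
    print(n,len(p),'mean',p.mean(0).round(4),'lo',p.min(0).round(4),'hi',p.max(0).round(4)); return p
def rect(p,n):
    c,s,a=cv2.minAreaRect((p[:,:2]*1000).astype(np.float32)); print(n,'rect',np.round(c,1),np.round(s,1),round(a,1))
def tri(p,n):
    A,t=cv2.minEnclosingTriangle((p[:,:2]*1000).astype(np.float32)); t=t[:,0]; print(n,'tri',t.round(1).tolist(),t.mean(0).round(1),[round(float(np.degrees(np.arctan2(*(x-t.mean(0))[::-1]))),1) for x in t])
p=reg(155,260,190,285,.008,.016,'shelf'); rect(p,'shelf')
p=reg(155,260,190,285,.056,.075,'short'); tri(p,'short')
p=reg(405,440,210,245,.085,.11,'tall'); tri(p,'tall'); 
p=reg(380,415,175,205,.085,.11,'red')
p=reg(296,355,125,275,.012,.022,'board'); rect(p,'board')
for v0,v1,n in((125,178,'bowl'),(180,220,'mugp'),(228,268,'mugr')): reg(296,355,v0,v1,.03,.13,n)
p=reg(0,200,0,290,.1,.5,'kiln')
p=reg(200,260,90,290,.02,.5,'stuff')
img=cv2.imread('pics/top0.png')
a=cv2.resize(img[190:290,155:255],None,fx=4,fy=4,interpolation=2)
b=cv2.resize(img[170:250,370:470],None,fx=4,fy=4,interpolation=2)
b=cv2.copyMakeBorder(b,0,80,0,0,0); cv2.imwrite('pics/crop0.png',np.hstack([a,b]))
print(P[[238,226]][:,[202,421]])
E
```

```text
shelf 2812 mean [0.4312 0.1897 0.0139] lo [0.3225 0.0728 0.0082] hi [0.5353 0.3178 0.016 ]
shelf rect [425.7 193.4] [162.3 289.2] 65.0
short 168 mean [0.4322 0.1896 0.0664] lo [0.412  0.1673 0.0562] hi [0.4518 0.2061 0.0718]
short tri [[404.70001220703125, 202.8000030517578], [455.8999938964844, 207.0], [435.29998779296875, 159.5]] [432.  189.8] [154.4, 35.8, -83.7]
tall 191 mean [ 0.4525 -0.3138  0.0988] lo [ 0.4332 -0.3383  0.085 ] hi [ 0.4714 -0.2995  0.1049]
tall tri [[478.1000061035156, -298.6000061035156], [454.0, -344.3999938964844], [427.1000061035156, -301.0]] [ 453.1 -314.7] [32.8, -88.2, 152.2]
red 181 mean [ 0.5359 -0.2765  0.0992] lo [ 0.5144 -0.2986  0.0851] hi [ 0.5505 -0.2571  0.1047]
board 3202 mean [ 0.4924 -0.1003  0.0187] lo [ 0.3446 -0.1639  0.013 ] hi [ 0.696  -0.0468  0.022 ]
board rect [ 520.3 -105. ] [108.2 349.6] 88.3
bowl 1091 mean [ 0.6437 -0.1055  0.047 ] lo [ 0.589  -0.1542  0.03  ] hi [ 0.6886 -0.0553  0.0695]
mugp 511 mean [ 0.5195 -0.1132  0.0751] lo [ 0.4828 -0.1494  0.03  ] hi [ 0.5498 -0.0554  0.1134]
mugr 501 mean [ 0.4028 -0.1101  0.078 ] lo [ 0.3722 -0.1487  0.03  ] hi [ 0.44   -0.0548  0.1125]
kiln 21416 mean [0.7663 0.3766 0.1904] lo [0.3433 0.2379 0.1   ] hi [0.9837 0.5442 0.2396]
stuff 671 mean [0.6207 0.1236 0.0564] lo [0.3847 0.0422 0.02  ] hi [0.7758 0.2019 0.0885]
[[[ 0.4336683   0.19817016  0.01802281]
  [ 0.41954794 -0.34108328  0.00126927]]

 [[ 0.4629887   0.19737524  0.01929213]
  [ 0.45015954 -0.32794228  0.05370716]]]
```

View pics/crop0.png

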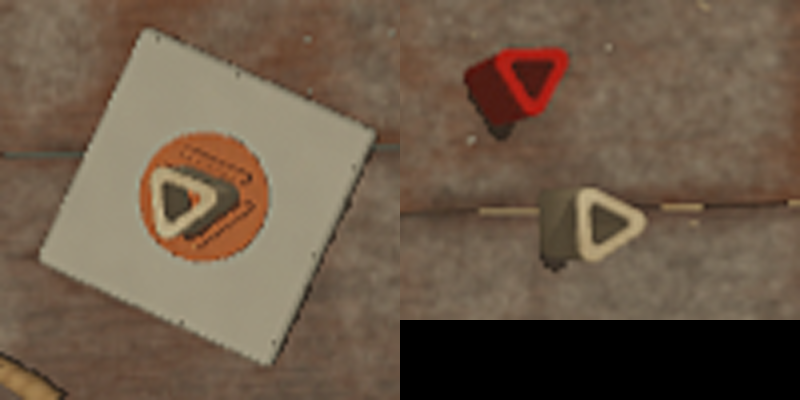

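The crops show the corners at image right and left for the short post (corner directions about 155°, 35° and -85°) and at 32°, 152° and -88° for the tall post. A y-aligned grip clears the red look-alike. Next I look at the shelf with the wrist camera.

```bash
cat > go.py <<'E'
import sys
from h import *
def go(x,y,z,ang):
    o=r.get_obs(); M=R.from_quat(o['orientation']).as_matrix()
    e=M.T@(np.array([x,y,z])-o['ee_pos'])/.8
    a=np.degrees(np.arctan2(M[1,1],M[0,1])); t=(a-ang+90)%180-90
    print('t',round(o['time_s'],2),'ee',o['ee_pos'].round(4),'yang',a.round(2),'tilt',np.degrees(np.arccos(-M[2,2])).round(2),'-> dx dy dz',e.round(4),'turn',round(t/180,4),'mm',round(np.linalg.norm(e)*800),'deg',round(t,1),'q6',o['qpos'][5].round(2))
if __name__=='__main__': go(*map(float,sys.argv[1:]))
E
python3 go.py .40 .19 .30 95; python3 -c "
from h import *
print(r.get_image('wrist')['T_tool_cam'].round(3))"
```

```text
t 0.1 ee [0.2183 0.6116 0.2135] yang 70.36 tilt 0.11 -> dx dy dz [-0.3911 -0.4202 -0.1074] turn -0.1369 mm 467 deg -24.6 q6 -0.08
[[ 0.001 -0.967 -0.253  0.071]
 [ 1.     0.001 -0.001 -0.   ]
 [ 0.002 -0.253  0.967 -0.17 ]
 [ 0.     0.     0.     1.   ]]
```

```bash
python3 -m jog '[{"fingers":1,"dx":-0.05,"dy":-0.05,"dz":-0.107,"turn":-0.03},{"fingers":1,"dx":-0.05,"dy":-0.05,"dz":-0.107,"turn":-0.06},{"fingers":1,"dx":-0.391,"dy":-0.42,"dz":-0.107,"turn":-0.137},{"fingers":1,"dx":-0.391,"dy":-0.42,"dz":-0.107,"turn":-0.137},{"fingers":1,"dx":-0.391,"dy":-0.42,"dz":-0.107,"turn":-0.137},{"fingers":1,"dx":-0.391,"dy":-0.42,"dz":-0.107,"turn":-0.137},{"fingers":1,"dx":-0.391,"dy":-0.42,"dz":-0.107,"turn":-0.137},{"fingers":1,"dx":-0.391,"dy":-0.42,"dz":-0.107,"turn":-0.137}]'; python3 go.py .40 .19 .30 95
```

```text
time_s: 0.82
ee_pos: [0.3362, 0.3389, 0.2936]
orientation: [-0.044, 0.999, -0.0, 0.0]
contact_force: [1.6, 0.5, -0.8]
finger_gap: 0.0952
gripper_force: 0.0
t 0.82 ee [0.3362 0.3389 0.2936] yang 95.06 tilt 0.01 -> dx dy dz [-0.063  -0.1925 -0.0079] turn 0.0004 mm 162 deg 0.1 q6 -0.98
```

```bash
python3 -m jog '[{"dx":-0.063,"dy":-0.192,"dz":-0.008},{"dx":-0.063,"dy":-0.192,"dz":-0.008},{"dx":-0.063,"dy":-0.192,"dz":-0.008},{"dx":-0.063,"dy":-0.192,"dz":-0.008},{"dx":-0.063,"dy":-0.192,"dz":-0.008},{"dx":-0.063,"dy":-0.192,"dz":-0.008},{"dx":-0.063,"dy":-0.192,"dz":-0.008}]'; python3 - <<'E'
from h import *
d=shot('wrist','w1')
E
```

```text
invalid input at $[0]: expected keys fingers, dx, dy, dz, turn
```

View pics/w1.png

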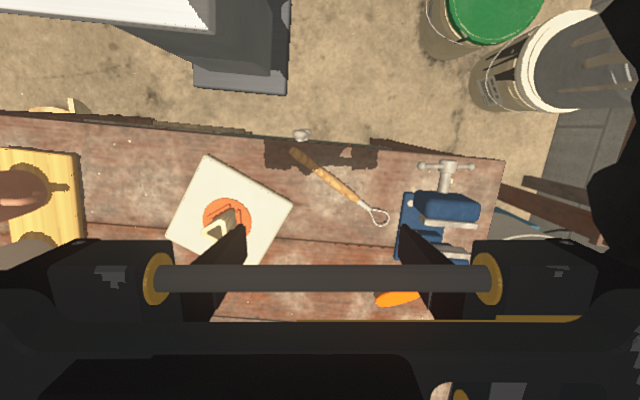

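The move was refused because a key was missing. The picture shows the gripper hiding the lower half, with the shelf at (228,212) and the short post at (222,222). The camera sees the robot side, so I park the TCP a bit beyond the object.

```bash
python3 -m jog '[{"fingers":1,"dx":-0.2,"dy":-0.23,"dz":-0.008,"turn":0},{"fingers":1,"dx":-0.2,"dy":-0.23,"dz":-0.008,"turn":0},{"fingers":1,"dx":-0.2,"dy":-0.23,"dz":-0.008,"turn":0},{"fingers":1,"dx":-0.2,"dy":-0.23,"dz":-0.008,"turn":0},{"fingers":1,"dx":-0.2,"dy":-0.23,"dz":-0.008,"turn":0},{"fingers":1,"dx":-0.2,"dy":-0.23,"dz":-0.008,"turn":0},{"fingers":1,"dx":-0.2,"dy":-0.23,"dz":-0.008,"turn":0},{"fingers":1,"dx":-0.2,"dy":-0.23,"dz":-0.008,"turn":0}]'; python3 - <<'E'
from h import *
d=shot('wrist','w2')
P=cloud(load('w2')).reshape(400,640,3)
img=cv2.imread('pics/w2.png')
hsv=cv2.cvtColor(img,cv2.COLOR_BGR2HSV)
W=P[...]; near=(np.abs(W[...,0]-.43)<.14)&(np.abs(W[...,1]-.19)<.14)
sh=near&(W[...,2]>.009)&(W[...,2]<.019)&(hsv[...,1]<90)&(hsv[...,2]>110)
m=cv2.morphologyEx(sh.astype(np.uint8),cv2.MORPH_OPEN,np.ones((5,5)))
p=W[m>0]; c,s,a=cv2.minAreaRect((p[:,:2]*1000).astype(np.float32)); print('shelf',c,s,a,len(p),p[:,2].mean())
t=near&(W[...,2]>.06)&(W[...,2]<.075); p=W[t]; print('short',len(p),p[:,2].mean())
A,q=cv2.minEnclosingTriangle((p[:,:2]*1000).astype(np.float32)); q=q[:,0]; c=q.mean(0); print(q.round(1).tolist(),c,np.degrees(np.arctan2(q[:,1]-c[1],q[:,0]-c[0])))
E
```

```text
time_s: 1.53
ee_pos: [0.5123, 0.1702, 0.2996]
orientation: [-0.042, 0.999, 0.0, -0.001]
contact_force: [-0.7, -0.6, -0.5]
finger_gap: 0.095
gripper_force: 0.0
shelf (430.6488342285156, 190.66879272460938) (159.43109130859375, 160.19407653808594) 64.37885284423828 9043 0.013332056227832024
short 425 0.06607865234905785
[[402.5, 203.6999969482422], [454.1000061035156, 209.5], [432.79998779296875, 161.89999389648438]] [429.81198 191.68164] [156.24825   36.227108 -84.22305 ]
```

View pics/w2.png

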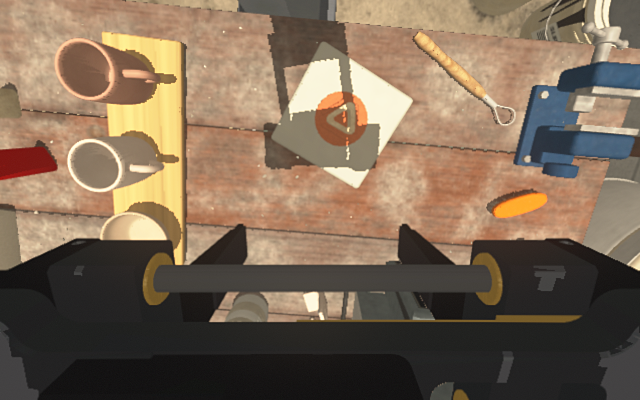

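The wrist view gives the shelf as a clean 160x160 square centred at (0.4306,0.1907), x axis at -25.6°. The short post (at (342,118)) sits centred in it. I go down on it along the -85.6° corner.

```bash
python3 go.py .4306 .187 .1 94.4;python3 go.py .4306 .187 .031 94.4
```

```text
t 1.58 ee [0.5116 0.1712 0.2997] yang 94.94 tilt 0.08 -> dx dy dz [0.0988 0.0284 0.2498] turn 0.003 mm 216 deg 0.5 q6 -1.43
t 1.58 ee [0.5116 0.1712 0.2997] yang 94.94 tilt 0.08 -> dx dy dz [0.0987 0.0283 0.336 ] turn 0.003 mm 281 deg 0.5 q6 -1.43
```

```bash
python3 -m jog '[{"fingers":1,"dx":0.099,"dy":0.028,"dz":0.1,"turn":0.003},{"fingers":1,"dx":0.099,"dy":0.028,"dz":0.1,"turn":0.003},{"fingers":1,"dx":0.099,"dy":0.028,"dz":0.15,"turn":0.003},{"fingers":1,"dx":0.099,"dy":0.028,"dz":0.2,"turn":0.003},{"fingers":1,"dx":0.099,"dy":0.028,"dz":0.25,"turn":0.003},{"fingers":1,"dx":0.099,"dy":0.028,"dz":0.25,"turn":0.003},{"fingers":1,"dx":0.099,"dy":0.028,"dz":0.25,"turn":0.003},{"fingers":1,"dx":0.099,"dy":0.028,"dz":0.25,"turn":0.003}]';python3 go.py .4306 .187 .031 94.4
```

```text
time_s: 2.25
ee_pos: [0.4293, 0.1876, 0.0997]
orientation: [-0.04, 0.999, -0.0, -0.001]
contact_force: [0.4, 0.2, 0.8]
finger_gap: 0.0953
gripper_force: 0.0
t 2.25 ee [0.4293 0.1876 0.0997] yang 94.59 tilt 0.13 -> dx dy dz [-0.0018 -0.0009  0.0858] turn 0.0011 mm 69 deg 0.2 q6 -1.35
```

```bash
python3 -m jog '[{"fingers":1,"dx":-0.002,"dy":-0.001,"dz":0.045,"turn":0.001},{"fingers":1,"dx":-0.002,"dy":-0.001,"dz":0.086,"turn":0.001},{"fingers":1,"dx":-0.002,"dy":-0.001,"dz":0.086,"turn":0.001},{"fingers":1,"dx":-0.002,"dy":-0.001,"dz":0.086,"turn":0.001},{"fingers":0.2,"dx":-0.002,"dy":-0.001,"dz":0.086,"turn":0.001},{"fingers":0.2,"dx":-0.002,"dy":-0.001,"dz":0.086,"turn":0.001},{"fingers":0.2,"dx":-0.002,"dy":-0.001,"dz":0.086,"turn":0.001},{"fingers":0.2,"dx":-0.002,"dy":-0.001,"dz":0.086,"turn":0.001}]' 12;python3 go.py .4306 .187 .15 94.4
```

```text
time_s: 2.92
ee_pos: [0.4338, 0.1867, 0.0334]
orientation: [-0.038, 0.999, 0.0, 0.002]
contact_force: [-0.1, -0.5, -0.4]
finger_gap: 0.0741
gripper_force: 0.0
t 2.92 ee [0.4338 0.1867 0.0334] yang 94.3 tilt 0.2 -> dx dy dz [ 0.0035  0.0008 -0.1457] turn -0.0005 mm 117 deg -0.1 q6 -1.35
```

```bash
python3 -m jog '[{"fingers":0.2,"dx":0.002,"dy":0,"dz":0,"turn":0},{"fingers":0.2,"dx":0.002,"dy":0,"dz":0,"turn":0},{"fingers":0.2,"dx":0.002,"dy":0,"dz":0,"turn":0},{"fingers":0.2,"dx":0.002,"dy":0,"dz":0,"turn":0},{"fingers":0.2,"dx":0.002,"dy":0,"dz":0,"turn":0},{"fingers":0.2,"dx":0.002,"dy":0,"dz":0,"turn":0},{"fingers":0.2,"dx":0.002,"dy":0,"dz":0,"turn":0},{"fingers":0.2,"dx":0.002,"dy":0,"dz":0,"turn":0}]' 12;python3 go.py .4306 .187 .15 94.4
```

```text
time_s: 3.58
ee_pos: [0.4308, 0.1861, 0.0314]
orientation: [-0.038, 0.999, -0.0, -0.0]
contact_force: [0.7, -0.4, -0.0]
finger_gap: 0.0376
gripper_force: 12.0
t 3.58 ee [0.4308 0.1861 0.0314] yang 94.3 tilt 0.01 -> dx dy dz [ 0.0002  0.0011 -0.1482] turn -0.0006 mm 119 deg -0.1 q6 -1.35
```

```bash
python3 -m jog '[{"fingers":0.2,"dx":0,"dy":0,"dz":-0.03,"turn":0},{"fingers":0.2,"dx":0,"dy":0,"dz":-0.06,"turn":0},{"fingers":0.2,"dx":0,"dy":0,"dz":-0.1,"turn":0},{"fingers":0.2,"dx":0,"dy":0,"dz":-0.1,"turn":0},{"fingers":0.2,"dx":-0.09,"dy":-0.06,"dz":-0.1,"turn":0},{"fingers":0.2,"dx":-0.17,"dy":-0.14,"dz":-0.1,"turn":0},{"fingers":0.2,"dx":-0.17,"dy":-0.14,"dz":-0.1,"turn":0},{"fingers":0.2,"dx":-0.17,"dy":-0.14,"dz":-0.1,"turn":0}]';python3 go.py .58 .09 .016 94.4; python3 -c "
from h import *
shot('side','s1')"
```

```text
time_s: 4.25
ee_pos: [0.5682, 0.0894, 0.1112]
orientation: [-0.038, 0.999, 0.0, 0.0]
contact_force: [0.4, 1.0, -0.4]
finger_gap: 0.0376
gripper_force: 12.0
t 4.25 ee [0.5682 0.0894 0.1112] yang 94.33 tilt 0.01 -> dx dy dz [-0.0147 -0.0004  0.119 ] turn -0.0004 mm 96 deg -0.1 q6 -1.58
```

View pics/s1.png

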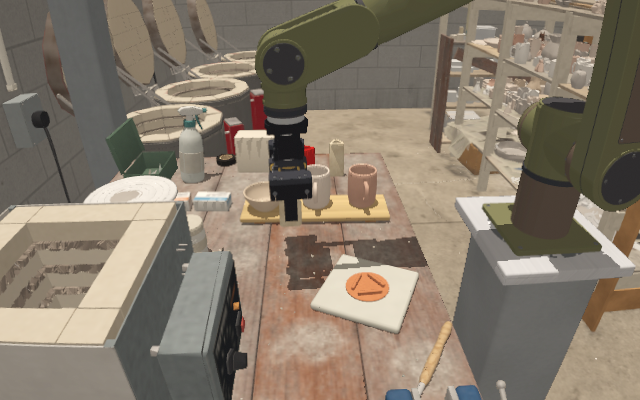

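The shoe at (367,288) is empty, and the post is hidden behind the finger at (290,205). Lowering it onto the bare wood.

```bash
python3 -m jog '[{"fingers":0.2,"dx":-0.014,"dy":0,"dz":0.04,"turn":0},{"fingers":0.2,"dx":-0.014,"dy":0,"dz":0.08,"turn":0},{"fingers":0.2,"dx":-0.014,"dy":0,"dz":0.1,"turn":0},{"fingers":0.2,"dx":-0.014,"dy":0,"dz":0.11,"turn":0},{"fingers":0.2,"dx":-0.014,"dy":0,"dz":0.115,"turn":0},{"fingers":0.2,"dx":-0.014,"dy":0,"dz":0.118,"turn":0},{"fingers":0.2,"dx":-0.014,"dy":0,"dz":0.119,"turn":0},{"fingers":0.2,"dx":-0.014,"dy":0,"dz":0.119,"turn":0}]';python3 go.py .58 .09 .0145 94.4
```

```text
time_s: 4.97
ee_pos: [0.5792, 0.0916, 0.0177]
orientation: [-0.038, 0.999, 0.0, 0.001]
contact_force: [0.8, -0.2, 0.4]
finger_gap: 0.0377
gripper_force: 12.0
t 4.97 ee [0.5792 0.0916 0.0177] yang 94.31 tilt 0.14 -> dx dy dz [-0.0009 -0.002   0.004 ] turn -0.0005 mm 4 deg -0.1 q6 -1.58
```

```bash
python3 -m jog '[{"fingers":0.2,"dx":0,"dy":0,"dz":0.002,"turn":0},{"fingers":0.2,"dx":0,"dy":0,"dz":0.003,"turn":0},{"fingers":0.2,"dx":0,"dy":0,"dz":0.004,"turn":0},{"fingers":0.2,"dx":0,"dy":0,"dz":0.004,"turn":0},{"fingers":0.2,"dx":0,"dy":0,"dz":0.004,"turn":0}]';python3 go.py .58 .09 .0145 94.4
```

```text
time_s: 5.38
ee_pos: [0.5793, 0.0915, 0.0147]
orientation: [-0.038, 0.999, 0.0, 0.001]
contact_force: [-0.8, -0.1, 4.4]
finger_gap: 0.038
gripper_force: 12.0
t 5.38 ee [0.5793 0.0915 0.0147] yang 94.3 tilt 0.13 -> dx dy dz [-0.0008 -0.0019  0.0003] turn -0.0006 mm 2 deg -0.1 q6 -1.58
```

Contact at 4.4 N. Releasing.

```bash
python3 -m jog '[{"fingers":1,"dx":0,"dy":0,"dz":0,"turn":0},{"fingers":1,"dx":0,"dy":0,"dz":0,"turn":0},{"fingers":1,"dx":0,"dy":0,"dz":0,"turn":0},{"fingers":1,"dx":0,"dy":0,"dz":0,"turn":0},{"fingers":1,"dx":0,"dy":0,"dz":0,"turn":0},{"fingers":1,"dx":0,"dy":0,"dz":0,"turn":0},{"fingers":1,"dx":0,"dy":0,"dz":0,"turn":0},{"fingers":1,"dx":0,"dy":0,"dz":0,"turn":0}]'; python3 -m jog '[{"fingers":1,"dx":0,"dy":0,"dz":-0.04,"turn":0},{"fingers":1,"dx":0,"dy":0,"dz":-0.1,"turn":0},{"fingers":1,"dx":0,"dy":0,"dz":-0.15,"turn":0},{"fingers":1,"dx":0,"dy":0,"dz":-0.2,"turn":0},{"fingers":1,"dx":0,"dy":0,"dz":-0.25,"turn":0},{"fingers":1,"dx":0,"dy":0,"dz":-0.3,"turn":0},{"fingers":1,"dx":0,"dy":0,"dz":-0.35,"turn":0},{"fingers":1,"dx":0,"dy":0,"dz":-0.35,"turn":0}]'; python3 go.py .53 -.30 .30 92
```

```text
time_s: 6.05
ee_pos: [0.5781, 0.0914, 0.013]
orientation: [-0.037, 0.999, -0.0, -0.0]
contact_force: [-0.8, -0.1, 0.4]
finger_gap: 0.0857
gripper_force: 0.0
time_s: 6.72
ee_pos: [0.5819, 0.0916, 0.3046]
orientation: [-0.038, 0.999, 0.0, 0.009]
contact_force: [0.7, -1.2, 1.0]
finger_gap: 0.0951
gripper_force: 0.0
t 6.72 ee [0.5819 0.0916 0.3046] yang 94.3 tilt 0.98 -> dx dy dz [ 0.1015 -0.4833  0.0042] turn 0.0128 mm 395 deg 2.3 q6 -1.58
```

```bash
python3 -m jog '[{"fingers":1,"dx":0.1,"dy":-0.483,"dz":0,"turn":0.013},{"fingers":1,"dx":0.1,"dy":-0.483,"dz":0,"turn":0.013},{"fingers":1,"dx":0.1,"dy":-0.483,"dz":0,"turn":0.013},{"fingers":1,"dx":0.1,"dy":-0.483,"dz":0,"turn":0.013},{"fingers":1,"dx":0.1,"dy":-0.483,"dz":0,"turn":0.013},{"fingers":1,"dx":0.1,"dy":-0.483,"dz":0,"turn":0.013},{"fingers":1,"dx":0.1,"dy":-0.483,"dz":0,"turn":0.013},{"fingers":1,"dx":0.1,"dy":-0.483,"dz":0,"turn":0.013}]'; python3 go.py .54 -.30 .30 92
```

```text
time_s: 7.38
ee_pos: [0.5345, -0.2411, 0.2929]
orientation: [-0.017, 1.0, -0.0, 0.0]
contact_force: [0.9, 0.6, 0.7]
finger_gap: 0.0949
gripper_force: 0.0
t 7.38 ee [ 0.5345 -0.2411  0.2929] yang 91.96 tilt 0.01 -> dx dy dz [-0.0043 -0.0738 -0.0089] turn -0.0002 mm 60 deg -0.0 q6 -2.12
```

```bash
python3 -m jog '[{"fingers":1,"dx":-0.004,"dy":-0.074,"dz":-0.009,"turn":0},{"fingers":1,"dx":-0.004,"dy":-0.074,"dz":-0.009,"turn":0},{"fingers":1,"dx":-0.004,"dy":-0.074,"dz":-0.009,"turn":0},{"fingers":1,"dx":-0.004,"dy":-0.074,"dz":-0.009,"turn":0},{"fingers":1,"dx":-0.004,"dy":-0.074,"dz":-0.009,"turn":0}]'; python3 - <<'E'
from h import *
shot('wrist','w3')
P=cloud(load('w3')).reshape(400,640,3); W=P
near=(np.abs(W[...,0]-.453)<.05)&(np.abs(W[...,1]+.315)<.05)
for lo,hi in((.09,.11),(.095,.106)):
    p=W[near&(W[...,2]>lo)&(W[...,2]<hi)]; print(len(p),p[:,2].mean())
    A,q=cv2.minEnclosingTriangle((p[:,:2]*1000).astype(np.float32)); q=q[:,0]; c=q.mean(0); print(q.round(1).tolist(),c,np.degrees(np.arctan2(q[:,1]-c[1],q[:,0]-c[0])))
shot('top','top1'); P=cloud(load('top1')).reshape(400,640,3)
p=P[(np.abs(P[...,0]-.58)<.04)&(np.abs(P[...,1]-.09)<.04)]; p=p[p[:,2]>.035]; print('short placed',len(p),p.mean(0),p[:,2].max())
E
```

```text
time_s: 7.8
ee_pos: [0.5406, -0.2971, 0.2999]
orientation: [-0.018, 1.0, 0.001, -0.0]
contact_force: [-1.0, 1.1, -0.0]
finger_gap: 0.095
gripper_force: 0.0
521 0.09917251214387167
[[424.29998779296875, -299.6000061035156], [475.8999938964844, -297.70001220703125], [451.29998779296875, -343.6000061035156]] [ 450.53207 -313.62997] [151.81134  32.17989 -88.4445 ]
513 0.09927647147087504
[[424.29998779296875, -299.6000061035156], [475.8999938964844, -297.70001220703125], [451.29998779296875, -343.6000061035156]] [ 450.53207 -313.62997] [151.81134  32.17989 -88.4445 ]
short placed 157 [0.58017146 0.09278028 0.04945745] 0.054753785541665295
```

View pics/w3.png

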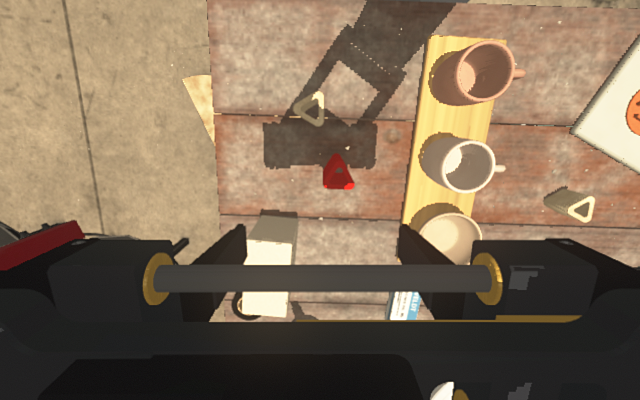

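The short post stands upright at (582,207). The tall post is at (309,110), clear of the red one at (338,172). Now moving over the tall post.

```bash
python3 go.py .4506 -.3176 .15 91.8; python3 go.py .4506 -.3176 .056 91.8
```

```text
t 7.9 ee [ 0.5407 -0.2966  0.3002] yang 92.07 tilt 0.03 -> dx dy dz [ 0.1135 -0.0223  0.1877] turn 0.0015 mm 176 deg 0.3 q6 -2.2
t 7.9 ee [ 0.5407 -0.2966  0.3002] yang 92.07 tilt 0.03 -> dx dy dz [ 0.1135 -0.0223  0.3052] turn 0.0015 mm 261 deg 0.3 q6 -2.2
```

```bash
python3 -m jog '[{"fingers":1,"dx":0.113,"dy":-0.022,"dz":0,"turn":0.001},{"fingers":1,"dx":0.113,"dy":-0.022,"dz":0,"turn":0.001},{"fingers":1,"dx":0.113,"dy":-0.022,"dz":0.05,"turn":0.001},{"fingers":1,"dx":0.113,"dy":-0.022,"dz":0.1,"turn":0.001},{"fingers":1,"dx":0.113,"dy":-0.022,"dz":0.15,"turn":0.001},{"fingers":1,"dx":0.113,"dy":-0.022,"dz":0.187,"turn":0.001},{"fingers":1,"dx":0.113,"dy":-0.022,"dz":0.187,"turn":0.001},{"fingers":1,"dx":0.113,"dy":-0.022,"dz":0.187,"turn":0.001}]'; python3 go.py .4506 -.3176 .056 91.8; sleep 0; python3 go.py .4506 -.3176 .056 91.8
```

```text
time_s: 8.57
ee_pos: [0.4501, -0.3171, 0.1494]
orientation: [-0.016, 1.0, 0.001, -0.001]
contact_force: [1.1, 0.3, 0.4]
finger_gap: 0.0949
gripper_force: 0.0
t 8.57 ee [ 0.4501 -0.3171  0.1494] yang 91.87 tilt 0.21 -> dx dy dz [-0.0009 -0.001   0.1167] turn 0.0004 mm 93 deg 0.1 q6 -2.31
t 8.57 ee [ 0.4501 -0.3171  0.1494] yang 91.87 tilt 0.21 -> dx dy dz [-0.0009 -0.001   0.1167] turn 0.0004 mm 93 deg 0.1 q6 -2.31
```

```bash
python3 -m jog '[{"fingers":1,"dx":0,"dy":0,"dz":0.04,"turn":0},{"fingers":1,"dx":0,"dy":0,"dz":0.08,"turn":0},{"fingers":1,"dx":0,"dy":0,"dz":0.117,"turn":0},{"fingers":1,"dx":0,"dy":0,"dz":0.117,"turn":0},{"fingers":1,"dx":0,"dy":0,"dz":0.117,"turn":0},{"fingers":0.2,"dx":0,"dy":0,"dz":0.117,"turn":0},{"fingers":0.2,"dx":0,"dy":0,"dz":0.117,"turn":0},{"fingers":0.2,"dx":0,"dy":0,"dz":0.117,"turn":0}]' 20; python3 -m jog '[{"fingers":0.2,"dx":0,"dy":0,"dz":0,"turn":0},{"fingers":0.2,"dx":0,"dy":0,"dz":0,"turn":0},{"fingers":0.2,"dx":0,"dy":0,"dz":0,"turn":0},{"fingers":0.2,"dx":0,"dy":0,"dz":0,"turn":0},{"fingers":0.2,"dx":0,"dy":0,"dz":0,"turn":0},{"fingers":0.2,"dx":0,"dy":0,"dz":0,"turn":0},{"fingers":0.2,"dx":0,"dy":0,"dz":0,"turn":0},{"fingers":0.2,"dx":0,"dy":0,"dz":0,"turn":0}]' 20; python3 go.py .4506 -.3176 .23 91.8
```

```text
time_s: 9.23
ee_pos: [0.4525, -0.3203, 0.0603]
orientation: [-0.016, 1.0, -0.002, 0.002]
contact_force: [0.4, 0.1, -0.3]
finger_gap: 0.0807
gripper_force: 0.0
time_s: 9.9
ee_pos: [0.4506, -0.3188, 0.0569]
orientation: [-0.016, 1.0, 0.0, -0.0]
contact_force: [-0.6, 0.2, 0.9]
finger_gap: 0.0378
gripper_force: 20.0
t 9.9 ee [ 0.4506 -0.3188  0.0569] yang 91.78 tilt 0.02 -> dx dy dz [ 0.      0.0016 -0.2164] turn -0.0001 mm 173 deg -0.0 q6 -2.31
```

```bash
python3 -m jog '[{"fingers":0.2,"dx":0,"dy":0,"dz":-0.03,"turn":0},{"fingers":0.2,"dx":0,"dy":0,"dz":-0.07,"turn":0},{"fingers":0.2,"dx":0,"dy":0,"dz":-0.12,"turn":0},{"fingers":0.2,"dx":0,"dy":0,"dz":-0.17,"turn":0},{"fingers":0.2,"dx":0,"dy":0,"dz":-0.217,"turn":0},{"fingers":0.2,"dx":0,"dy":0,"dz":-0.217,"turn":0},{"fingers":0.2,"dx":0,"dy":0,"dz":-0.217,"turn":0},{"fingers":0.2,"dx":0,"dy":0,"dz":-0.217,"turn":0}]'; python3 go.py .4309 .1867 .23 94.4
```

```text
time_s: 10.57
ee_pos: [0.4504, -0.3186, 0.2299]
orientation: [-0.016, 1.0, 0.0, -0.0]
contact_force: [0.1, 0.4, -2.1]
finger_gap: 0.0375
gripper_force: 20.0
t 10.57 ee [ 0.4504 -0.3186  0.2299] yang 91.78 tilt 0.06 -> dx dy dz [4.700e-03 6.321e-01 3.000e-04] turn -0.0146 mm 506 deg -2.6 q6 -2.31
```

```bash
python3 -m jog '[{"fingers":0.2,"dx":0,"dy":0.03,"dz":0,"turn":0},{"fingers":0.2,"dx":0,"dy":0.07,"dz":0,"turn":0},{"fingers":0.2,"dx":0,"dy":0.11,"dz":0,"turn":0},{"fingers":0.2,"dx":0,"dy":0.15,"dz":0,"turn":-0.002},{"fingers":0.2,"dx":0,"dy":0.19,"dz":0,"turn":-0.004},{"fingers":0.2,"dx":0,"dy":0.23,"dz":0,"turn":-0.006},{"fingers":0.2,"dx":0,"dy":0.27,"dz":0,"turn":-0.008},{"fingers":0.2,"dx":0,"dy":0.31,"dz":0,"turn":-0.01}]'; python3 go.py .4309 .1867 .23 94.4
```

```text
time_s: 11.23
ee_pos: [0.4413, -0.0693, 0.2276]
orientation: [-0.031, 1.0, 0.001, -0.002]
contact_force: [0.2, 0.7, -0.9]
finger_gap: 0.0377
gripper_force: 20.0
t 11.23 ee [ 0.4413 -0.0693  0.2276] yang 93.57 tilt 0.29 -> dx dy dz [-0.0069  0.3201 -0.0025] turn -0.0046 mm 256 deg -0.8 q6 -1.91
```

```bash
python3 -m jog '[{"fingers":0.2,"dx":-0.001,"dy":0.04,"dz":0,"turn":0},{"fingers":0.2,"dx":-0.002,"dy":0.08,"dz":0,"turn":-0.002},{"fingers":0.2,"dx":-0.003,"dy":0.13,"dz":0,"turn":-0.004},{"fingers":0.2,"dx":-0.004,"dy":0.18,"dz":0,"turn":-0.005},{"fingers":0.2,"dx":-0.005,"dy":0.23,"dz":0,"turn":-0.005},{"fingers":0.2,"dx":-0.006,"dy":0.28,"dz":0,"turn":-0.005},{"fingers":0.2,"dx":-0.007,"dy":0.31,"dz":0,"turn":-0.005},{"fingers":0.2,"dx":-0.007,"dy":0.32,"dz":0,"turn":-0.005}]'; python3 -m jog '[{"fingers":0.2,"dx":0,"dy":0,"dz":0,"turn":0},{"fingers":0.2,"dx":0,"dy":0,"dz":0,"turn":0},{"fingers":0.2,"dx":0,"dy":0,"dz":0,"turn":0},{"fingers":0.2,"dx":0,"dy":0,"dz":0,"turn":0}]'; python3 go.py .4309 .1867 .12 94.4;python3 go.py .4309 .1867 .097 94.4
```

```text
time_s: 11.9
ee_pos: [0.4307, 0.1874, 0.2277]
orientation: [-0.041, 0.999, -0.0, -0.003]
contact_force: [0.0, 0.1, -1.2]
finger_gap: 0.0375
gripper_force: 20.0
time_s: 12.23
ee_pos: [0.4327, 0.1834, 0.2302]
orientation: [-0.038, 0.999, -0.0, -0.0]
contact_force: [0.5, -0.5, -0.1]
finger_gap: 0.0379
gripper_force: 20.0
t 12.23 ee [0.4327 0.1834 0.2302] yang 94.36 tilt 0.05 -> dx dy dz [0.0018 0.0043 0.1377] turn -0.0002 mm 110 deg -0.0 q6 -1.36
t 12.23 ee [0.4327 0.1834 0.2302] yang 94.36 tilt 0.05 -> dx dy dz [0.0018 0.0043 0.1665] turn -0.0002 mm 133 deg -0.0 q6 -1.36
```

```bash
python3 -m jog '[{"fingers":0.2,"dx":0.002,"dy":0.004,"dz":0.03,"turn":0},{"fingers":0.2,"dx":0.002,"dy":0.004,"dz":0.06,"turn":0},{"fingers":0.2,"dx":0.002,"dy":0.004,"dz":0.09,"turn":0},{"fingers":0.2,"dx":0.002,"dy":0.004,"dz":0.11,"turn":0},{"fingers":0.2,"dx":0.002,"dy":0.004,"dz":0.13,"turn":0},{"fingers":0.2,"dx":0.002,"dy":0.004,"dz":0.145,"turn":0},{"fingers":0.2,"dx":0.002,"dy":0.004,"dz":0.155,"turn":0},{"fingers":0.2,"dx":0.002,"dy":0.004,"dz":0.162,"turn":0}]'; python3 -m jog '[{"fingers":0.2,"dx":0,"dy":0,"dz":0,"turn":0},{"fingers":0.2,"dx":0,"dy":0,"dz":0,"turn":0},{"fingers":0.2,"dx":0,"dy":0,"dz":0,"turn":0},{"fingers":0.2,"dx":0,"dy":0,"dz":0,"turn":0}]'; python3 go.py .4309 .1867 .097 94.4
python3 - <<'E'
from h import *
shot('side','s2'); P=cloud(load('s2')).reshape(400,640,3)
i=cv2.imread('pics/s2.png'); cv2.imwrite('pics/s2c.png',cv2.resize(i[140:340,250:450],None,fx=3,fy=3,interpolation=2))
shot('top','top2'); T=cloud(load('top2')).reshape(400,640,3)
for n,Q in(('side',P),('top',T)):
    p=Q[(np.abs(Q[...,0]-.58)<.04)&(np.abs(Q[...,1]-.09)<.04)]; p=p[p[:,2]>.035]; print(n,len(p),p.mean(0) if len(p) else 0)
# post side points seen from side
near=(np.abs(P[...,0]-.431)<.035)&(np.abs(P[...,1]-.19)<.035)&(P[...,2]>.028)&(P[...,2]<.078)
v,u=np.nonzero(near); p=P[near]; print(len(p),u.min(),u.max(),v.min(),v.max(),p.min(0),p.max(0))
for lo in(.04,.05,.06,.07): q=p[(p[:,2]>lo)&(p[:,2]<lo+.01)]; print(lo,q.mean(0).round(4),q.min(0).round(4),q.max(0).round(4)) if len(q) else 0
E
```

```text
time_s: 12.9
ee_pos: [0.4307, 0.1872, 0.1003]
orientation: [-0.038, 0.999, -0.0, -0.0]
contact_force: [-0.1, 1.2, -0.9]
finger_gap: 0.0378
gripper_force: 20.0
time_s: 13.23
ee_pos: [0.4316, 0.1881, 0.1022]
orientation: [-0.039, 0.999, 0.0, 0.001]
contact_force: [-0.1, 0.0, -1.6]
finger_gap: 0.0376
gripper_force: 20.0
t 13.23 ee [0.4316 0.1881 0.1022] yang 94.48 tilt 0.11 -> dx dy dz [ 0.001  -0.0017  0.0065] turn 0.0004 mm 5 deg 0.1 q6 -1.35
side 296 [0.58086243 0.10180913 0.04602931]
top 161 [0.57997974 0.09263239 0.04899107]
342 357 380 263 279 [0.41133321 0.19931602 0.04519678] [0.45331971 0.21078785 0.07789331]
0.04 [0.4333 0.2073 0.0481] [0.4113 0.2005 0.0452] [0.4528 0.2104 0.05  ]
0.05 [0.4333 0.2072 0.0551] [0.412  0.2015 0.0502] [0.453  0.2104 0.06  ]
0.06 [0.4338 0.2072 0.0651] [0.4122 0.2007 0.0601] [0.4533 0.2108 0.0698]
0.07 [0.4342 0.2073 0.0741] [0.4137 0.1993 0.0701] [0.4531 0.2103 0.0779]
```

View pics/s2c.png

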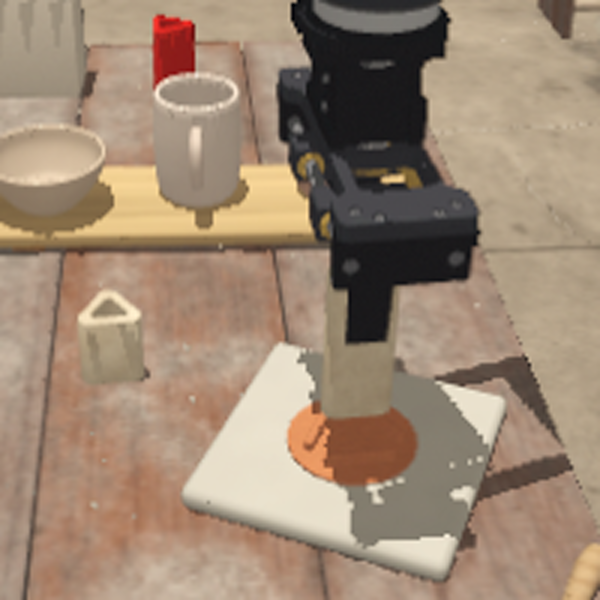

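The side crop shows the tall post upright in the fingers, about over the disc, with the short post standing at (110,340) and the pots undisturbed. One relative check of post against shelf, both from the side camera.

```bash
python3 - <<'E'
from h import *
for f in('side0','top0'):
    d=load(f); W=cloud(d).reshape(400,640,3); hsv=cv2.cvtColor(d['img'],cv2.COLOR_RGB2HSV)
    m=(np.abs(W[...,0]-.43)<.14)&(np.abs(W[...,1]-.19)<.14)&(W[...,2]>.009)&(W[...,2]<.019)&(hsv[...,1]<80)&(hsv[...,2]>110)
    m=cv2.morphologyEx(m.astype(np.uint8),cv2.MORPH_OPEN,np.ones((3,3))); p=W[m>0]
    print(f,cv2.minAreaRect((p[:,:2]*1000).astype(np.float32)),p[:,2].mean())
P=cloud(load('side0')).reshape(400,640,3)   # short post's same flat face in the shoe
p=P[(np.abs(P[...,0]-.431)<.035)&(np.abs(P[...,1]-.19)<.035)&(P[...,2]>.03)&(P[...,2]<.062)]
print(p.mean(0),p.min(0),p.max(0))
p=cloud(load('s2')); q=p[(np.abs(p[:,0]-.431)<.035)&(p[:,1]>.203)&(p[:,1]<.215)&(p[:,2]>.03)&(p[:,2]<.078)]
print(q.mean(0),np.degrees(np.polyfit(q[:,0],q[:,1],1)[0]))
E
python3 go.py .4309 .1867 .097 94.4
```

```text
side0 ((431.7939453125, 193.33740234375), (161.92044067382812, 159.06216430664062), 64.36444091796875) 0.013967155990138218
top0 ((432.0748291015625, 189.97035217285156), (159.75277709960938, 159.80482482910156), 64.29228210449219) 0.0145762921318095
[0.43142473 0.20515628 0.04731593] [0.4097748  0.17767079 0.03002779] [0.45153536 0.21173079 0.06198157]
[0.4336615  0.20745556 0.06241877] 2.1597253625597697
t 13.33 ee [0.4313 0.1881 0.1019] yang 94.49 tilt 0.08 -> dx dy dz [ 0.0006 -0.0017  0.0061] turn 0.0005 mm 5 deg 0.1 q6 -1.35
```

The relative offset is about 2 mm. A small trim down to about 15 mm clearance, then settle.

```bash
python3 -m jog '[{"fingers":0.2,"dx":0.001,"dy":0,"dz":0.002,"turn":0},{"fingers":0.2,"dx":0.002,"dy":0,"dz":0.004,"turn":0},{"fingers":0.2,"dx":0.002,"dy":0,"dz":0.006,"turn":0},{"fingers":0.2,"dx":0.002,"dy":0,"dz":0.006,"turn":0},{"fingers":0.2,"dx":0.002,"dy":0,"dz":0.006,"turn":0},{"fingers":0.2,"dx":0.002,"dy":0,"dz":0.006,"turn":0},{"fingers":0.2,"dx":0.002,"dy":0,"dz":0.006,"turn":0},{"fingers":0.2,"dx":0.002,"dy":0,"dz":0.006,"turn":0}]'; python3 -m jog '[{"fingers":0.2,"dx":0,"dy":0,"dz":0,"turn":0},{"fingers":0.2,"dx":0,"dy":0,"dz":0,"turn":0},{"fingers":0.2,"dx":0,"dy":0,"dz":0,"turn":0},{"fingers":0.2,"dx":0,"dy":0,"dz":0,"turn":0},{"fingers":0.2,"dx":0,"dy":0,"dz":0,"turn":0},{"fingers":0.2,"dx":0,"dy":0,"dz":0,"turn":0}]'; python3 - <<'E'
from h import *
shot('side','s3'); p=cloud(load('s3')); q=p[(np.abs(p[:,0]-.431)<.035)&(p[:,1]>.199)&(p[:,1]<.215)&(p[:,2]>.028)&(p[:,2]<.075)]
print(len(q),q.mean(0),q.min(0),q.max(0))
E
python3 go.py .4309 .1867 .097 94.4
```

```text
time_s: 14.0
ee_pos: [0.4293, 0.1878, 0.0964]
orientation: [-0.039, 0.999, 0.0, 0.0]
contact_force: [0.2, 0.1, -0.6]
finger_gap: 0.0376
gripper_force: 20.0
time_s: 14.5
ee_pos: [0.4292, 0.1877, 0.0963]
orientation: [-0.039, 0.999, -0.0, -0.0]
contact_force: [-0.2, -0.6, -0.5]
finger_gap: 0.0376
gripper_force: 20.0
369 [0.43111994 0.20704069 0.05777094] [0.40924063 0.20009874 0.03985965] [0.45088492 0.21134869 0.07499232]
t 14.55 ee [0.4292 0.1878 0.0963] yang 94.48 tilt 0.0 -> dx dy dz [-0.002  -0.0015 -0.0008] turn 0.0004 mm 2 deg 0.1 q6 -1.35
```

The foot is at z of about 0.040, centred within about 1–2 mm and still. Handing in.

```bash
python3 -c "
from rig import r
print(r.finish_job())"
```

```text
the job is handed in; nothing more can be done
None
```

I handed the job in at about 14.5 s: the short post stands released on the bare worktop, and the tall post is held upright and still over the empty shoe, foot about 15 mm above the walls and centred to about 2 mm by my camera check; no verdict came back.

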